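# Lock in the portafilter and start the shot

## Task

Get the espresso machine brewing by gently pushing with the fingertips, gripping nothing: first push the portafilter handle round from the left until it points straight out from the machine's front, without overtightening it past there. Only then push the brew paddle on top of the group across to the left until it comes up against its stop, without forcing it, and leave it there. Do not disturb the mug under the spouts or the jug, canister and jar standing round the machine.

Things in the scene. Friction and masses are not known exactly. Their poses are not given: they have to be found in the camera images.
- espresso_machine: steel espresso machine, fixed. Origin: at worktop height on the vertical axis of the round group head; x axis to the machine's back (its front faces -x), z up; the machine's left as seen from the front is +y. Casing 220 mm wide, 165 mm deep, 336 mm high, begins 80 mm behind the axis. Group head: radius 43 mm, from 200 to 256 mm high, with a neck to the casing
- portafilter (a joint): portafilter's angle about the group axis, rad: 0 = handle straight out to the front (machine -x); negative = handle to the left as seen from the front, where it starts; turning it counterclockwise seen from above raises the value; past 0 it is overtight (hard stop at +0.35). Even friction, 0.5 N m (about 4 N at the handle); no spring: stays where left
- handle (a point): point on the centre line of the portafilter's dark wooden handle, 140 mm out from the group axis and 187 mm above the worktop. The handle is level and round, 23 to 29 mm thick, and runs radially from 67 to 185 mm out from the axis; free space under it out here
- paddle (a joint): brew paddle's angle about the group axis, rad: 0 = off, right stop, pointing 0.8 rad right of straight ahead; grows as the paddle swings across the front to the left (clockwise seen from above) up to 1.3 = brewing, left stop, 0.5 rad left of straight ahead. Friction 0.12 N m (1.5 N at its end); no spring: stays where left
- paddle_end (a point): point on the centre line of the paddle's wooden end, 80 mm out from the group axis and 274 mm above the worktop. The wooden end is round, 14 to 20 mm thick, and runs radially from 48 to 100 mm out; the thin steel arm inside that rises slightly from the axis
- tray (a point): centre of the top of the drip tray, on the group axis, 46 mm above the worktop; the tray is 206 mm wide and reaches 75 mm in front of the axis
- wand (a point): tip of the thin fixed steam wand at the machine's right, 93 mm above the worktop, 50 mm behind the group axis and 108 mm right of it; the wand runs up and back from here to the casing, below 245 mm. Not to be used
- mug: cream mug, 83 mm across, 115 mm with its handle, 86 mm high, standing loose on the drip tray under the spouts; origin at the centre of its underside
- milk_jug: white cream jug, 67 x 103 mm, 85 mm high, loose on the worktop to the right of the machine; origin at its underside
- sugar_canister: orange canister with wooden lid, 87 mm across, 120 mm high, loose on the worktop to the right of the machine; origin at its underside
- coffee_jar: coffee jar with a dark lid, 72 mm across, 134 mm high, loose on the worktop to the left of the machine; origin at its underside

How it is judged:
By the outcome, as a careful person would: the job done as asked, in the order asked, and still so for the second after the job is handed in, with the robot touching nothing.
It also fails if it takes over 54 s, if anything falls off the work surface, if the arm or the gripper's body presses on something with over 40 N, if the wrist force passes 120 N, or if a joint passes its speed limit or range.

## Robot

A 6-joint arm with a two-finger parallel gripper is mounted at the origin on a cart in front of the work surface, level with it; the furniture and walls round the work are solid. World frame = base frame: x ahead of the robot, y to its left, z up, the work surface at z = 0. Lengths are in m, angles in rad, forces in N, time in s.
With the tool pointing down it reaches from about 0.25 to 0.725 m from the base axis. Payload 4 kg.
Tool frame: the origin (TCP) lies midway between the tips of the shut fingers; the grasp point (between the pads) lies bot.pinch_z behind it (bot.pinch_z is the distance from the TCP to the grasp point, in m); z points along the fingers, y is the line along which they close (so a half turn about z gives the same grasp; the last joint's range is limited). The gripper opens to 85 mm and grips with 20 to 120 N. Pads are 22 mm wide; open, the fingers measure 114 mm over their backs; the gripper's body (76 mm by 85 mm) begins 54 mm behind the grasp point. The pads swing forward as they close: fully open they stand 13 mm farther back than shut.
Start: joints at [1.273, 0.241, 0.005, 1.335, 0, 1.571], TCP at [0.147, 0.478, 0.231] pointing down, gripper open.
Joint ranges: [-2.72, 2.72], [-1.05, 1.87], [-1.09, 1.28], [-1.99, 2.15], [-1.42, 1.44], [-3.14, 3.14]. Speed limits (rad/s): [2.79, 2.79, 3.14, 3.14, 3.14, 3.14].

## Interface

Orientations are given as a unit quaternion [x, y, z, w].
In Python, from workcell import bot gives the robot as it stands.
- The arm moves only by the tool inch_along, called after "Call:" by a JSON object that holds its "method" and its "body". Schema: {"type":"object","properties":{"offsets":{"type":"array","items":{"type":"object","properties":{"r":{"type":"array","items":{"type":"number"},"minItems":3,"maxItems":3},"pos":{"type":"array","items":{"type":"number"},"minItems":3,"maxItems":3},"jaw":{"type":"number"}},"additionalProperties":false,"required":["jaw"]},"minItems":1,"maxItems":10},"only":{"type":"string"},"quiet":{"type":"boolean"},"lines":{"type":"string"}},"required":["offsets"],"additionalProperties":false}. offsets is a list of rows, 1 to 10 of them, each an object with the fields r (a list: a rotation vector rx, ry, rz in units of 0.05 rad), pos (a list: dx, dy, dz in units of 50 mm), jaw (the finger opening in m); a field left out counts as zero (the opening has to be given); each row is the pose to reach, as a shift and turn from the pose commanded when the call began, along the tool's axes at that moment; what a row does not reach only later rows make up. A row lasts 1/8 s, in which the tool goes at most 0.0625 m and 0.188 rad, less where a joint would pass 70% of its speed; a pose out of reach is approached as far as the arm can. The fingers move at their own pace and stop on an object; the grip force is fixed at half the most. Time passes only in rows, so rows that do not move let the fingers close. The tool returns the time, the measured TCP pose, the force, the opening and the grip force at its end. only (a regular expression) keeps the lines of the reply that match it, lines (a string "A,B") keeps lines A to B, and quiet returns only ok. Input that does not fit is refused with a message, and nothing moves.
- bot.get_obs(): the state, without advancing time (a new reading comes with each control period).
- bot.camera(name): name is "scene" or "top" or "wrist"; returns the picture (480x640x3 uint8, red, green, blue); there is no depth.
- bot.calibration(name): a dict with "mtx" (3x3 intrinsics, pixels), "k1" (the pictures are not rectified: a ray, as slopes to the right and down, at radius r is drawn at 1 + k1 r^2 times it, then the intrinsics apply), "R" (3x3) and "t" (3): a world point X has camera coordinates R X + t. Camera axes: x right, y down, z forward; pixel columns grow to the right and rows downward; lengths in m; the calibration is good to about 2 mm. A picture is of the moment at which its call begins: read the wrist's pose just before it. calibration takes no time and is no camera call; for the wrist camera it gives the pose at the moment of the call.
- bot.job_done(): hands the job in; it is judged then, once.
The state is a dict: "clock": time; "joint_pos": joint angles; "joint_vel": joint speeds; "tau": joint torques, N m; "eef_pos": TCP position; "tool_rot": TCP orientation; "ft_force": force on the tool from outside, world axes, zero at the start; "ft_torque": the same for the moment, N m; "grip_width": finger opening in m; "grasp_force": force on a finger pad.
Only numpy, scipy, OpenCV 4.12 (cv2) and the standard library are available. Lean on these libraries where they do the work, as an engineer would, in place of code of your own. Each camera call takes 0.05 s, during which the arm holds its last target. There are 200 camera calls.

## Working session

There is one attempt and no reset: what is moved stays moved. The work goes in short steps, Python scripts to look and compute and a tool call to move; the robot and the scene stay as the last step left them, time stands still between calls to the robot, and variables do not carry over. Pictures are saved under pics/ and viewed, at most 10 in all, crops included, and the job is handed in when it is done.

```bash
ls; mkdir -p pics; python3 - <<'E'
from workcell import bot
import cv2
for n in("scene","top"):
    cv2.imwrite(f"pics/{n}0.png",bot.camera(n)[:,:,::-1]); c=bot.calibration(n); print(n,c)
o=bot.get_obs();print(o["eef_pos"],o["tool_rot"],o["clock"],o["grip_width"],bot.pinch_z)
E
```

```text
pics
workcell.py
scene {'mtx': array([[511.74442405,   0.        , 317.26664862],
       [  0.        , 511.74442405, 243.85801571],
       [  0.        ,   0.        ,   1.        ]]), 'k1': -0.08321748817948407, 'R': array([[ 0.46185339, -0.88676749, -0.01829926],
       [-0.46979471, -0.22707838, -0.85306995],
       [ 0.75231933,  0.40259014, -0.5214756 ]]), 't': array([-0.13476671,  0.43733216,  1.00735389])}
top {'mtx': array([[455.10750264,   0.        , 313.29244353],
       [  0.        , 455.10750264, 244.75650679],
       [  0.        ,   0.        ,   1.        ]]), 'k1': -0.043921607338576654, 'R': array([[ 0.01247535, -0.99991948, -0.00232564],
       [-0.92617328, -0.01067856, -0.37694698],
       [ 0.37689179,  0.00685649, -0.92623192]]), 't': array([0.10498953, 0.56038592, 1.17172051])}
[0.14653343 0.47745686 0.23049366] [ 1.48344554e-01  9.88935294e-01 -9.25702659e-04 -1.39960638e-04] 0.1 0.08551007242857535 0.0187
```

View pics/scene0.png

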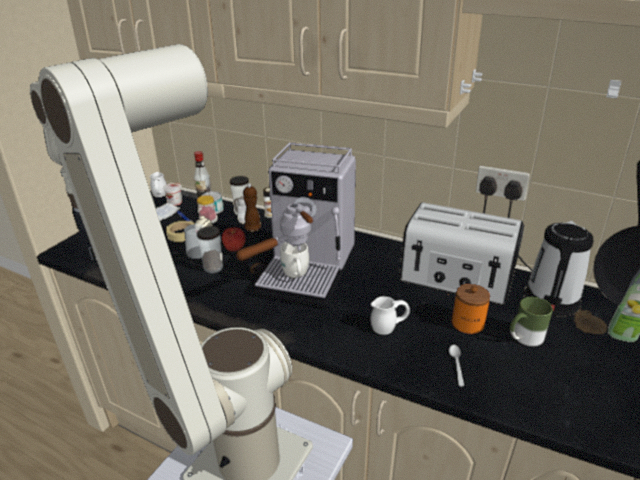

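View pics/top0.png

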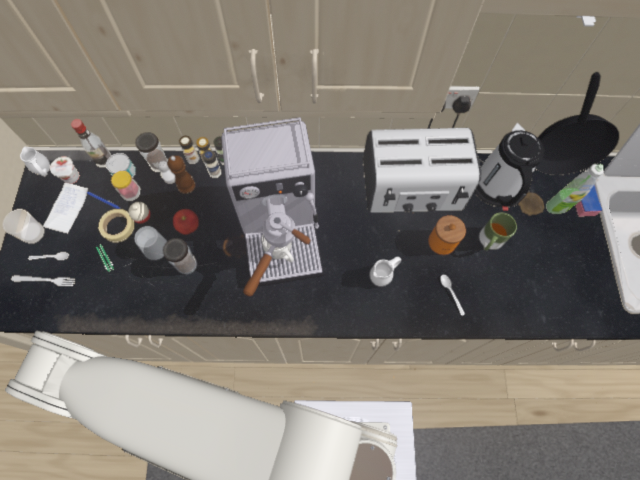

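The machine stands ahead-left. In the top view the group is around (278,225), the handle runs down to (248,290), the paddle points right to (308,240), and the coffee jar is at (180,257). I'll zoom in for accurate points.

```bash
python3 - <<'E'
import cv2,numpy as np
a=cv2.imread("pics/top0.png")[110:305,210:340]; b=cv2.imread("pics/scene0.png")[140:335,225:360]
z=lambda i:cv2.resize(i,None,fx=3,fy=3,interpolation=cv2.INTER_CUBIC)
cv2.imwrite("pics/crop0.png",np.hstack([z(a),z(b)])); print(np.hstack([z(a),z(b)]).shape)
E
```

```text
(585, 795, 3)
```

View pics/crop0.png

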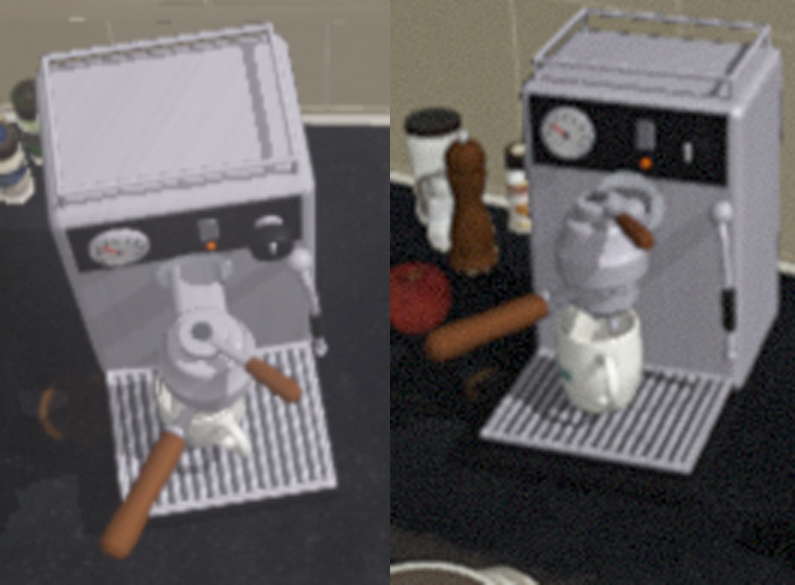

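```bash
cat > h.py <<'E'
import numpy as np,cv2
from scipy.optimize import least_squares
from workcell import bot
def proj(n,P):
    c=bot.calibration(n);X=np.asarray(P)@c["R"].T+c["t"];s=X[:,:2]/X[:,2:]
    s=s*(1+c["k1"]*(s**2).sum(1,keepdims=True));return s@c["mtx"][:2,:2].T+c["mtx"][:2,2]
def world(m,p):
    c,s=np.cos(m[2]),np.sin(m[2]);p=np.atleast_2d(p);return np.c_[m[0]+c*p[:,0]-s*p[:,1],m[1]+s*p[:,0]+c*p[:,1],p[:,2]]
def pol(r,a,z): return [-r*np.cos(a),-r*np.sin(a),z]  # a = joint angle, negative -> +y (left)
E
cat > fit.py <<'E'
from h import *
def model(q): return [[-.075,.103,.046],[-.075,-.103,.046],[.08,.11,.336],[.08,-.11,.336],pol(.183,q,.187),pol(.067,q,.187),pol(.098,.8,.275)]
T=np.array([[125,513],[335,485],[50,222],[310,187],[117,550],[178,432],[294,393]])/3+[210,110]
S=(np.array([[482,435],[690,470],[527,85],[735,112],[432,347],[547,303],[647,240]])-[390,0])/3+[225,140]
def f(x):
    P=world(x,model(x[3]));return np.r_[proj("top",P)-T,proj("scene",P)-S].ravel()
r=least_squares(f,[.6,.1,0,-.5],loss="soft_l1");print(r.x);print(r.fun.reshape(2,-1,2).round(1))
m=r.x
print("handle",world(m,pol(.14,m[3],.187)),"target",world(m,pol(.14,0,.187)),"pad0",world(m,pol(.08,.8,.274)),"pad1",world(m,pol(.08,-.5,.274)))
E
python3 fit.py
```

```text
[ 0.55998507  0.20019529  0.15415358 -0.5651156 ]
[[[-0.8  0.1]
  [-0.  -0.2]
  [ 0.1  0.4]
  [ 3.5  0.7]
  [-0.6  0.4]
  [-0.5  0.6]
  [ 1.3 -0.6]]

 [[-0.3 -2. ]
  [-0.8 -0.5]
  [-2.8 -1.1]
  [ 3.4 -1.1]
  [ 0.8  0.4]
  [-0.6 -0.1]
  [ 1.1 -0.3]]]
handle [[0.4316419 0.2561241 0.187    ]] target [[0.42164521 0.17869917 0.187     ]] pad0 [[0.51372111 0.13492933 0.274     ]] pad1 [[0.48472196 0.22731474 0.274     ]]
```

```bash
sed -i 's/^print("handle.*/np.save("m.npy",m)/' fit.py; python3 fit.py >/dev/null; cat >> h.py <<'E'
from scipy.spatial.transform import Rotation as Ro
def row(pos,ang=None,base=None):
    "shift/turn from measured pose; ang = world angle of tool y (deg)"
    o=bot.get_obs() if base is None else base;R=Ro.from_quat(o["tool_rot"]);rv=np.zeros(3)
    if ang is not None:
        a=np.radians(ang);y=np.array([np.cos(a),np.sin(a),0]);z=np.array([0,0,-1.]);T=Ro.from_matrix(np.c_[np.cross(y,z),y,z]);rv=(R.inv()*T).as_rotvec()
    return np.r_[rv,R.inv().apply(np.array(pos)-o["eef_pos"])].round(4)
def beside(q,r,d,z,side=1):
    "point at radius r, d to the left(+) of a radial line at angle q; and angle of left normal"
    m=np.load("m.npy");p=np.array(pol(r,q,z))+d*np.array([-np.sin(q),np.cos(q),0]);return world(m,p)[0],np.degrees(m[2]+np.arctan2(np.cos(q),-np.sin(q)))
E
python3 - <<'E'
from h import *
m=np.load("m.npy");p,a=beside(m[3],.145,.055,.232);print(p,a,row(p,a)); 
# jar from top: ray to z=.134 lid centre approx (176,248)
for uv,z in (((177,248),.134),((380,275),.085),((447,230),.12)):
    print(least_squares(lambda x:(proj("top",[[x[0],x[1],z]])-uv).ravel(),[.5,.2]).x)
E
```

```text
[0.44903024 0.30854208 0.232     ] 66.45361050696536 [-1.900e-03  1.000e-04  1.132e-01 -3.387e-01 -7.270e-02 -1.400e-03]
[0.53521338 0.48803116]
[ 0.47987141 -0.07607941]
[ 0.60451328 -0.26722457]
```

Careful with the scale: shifts go in units of 50 mm and turns go in units of 0.05 rad. That gives: -0.339 m is -6.78, -0.3 m is -6, 0.113 rad is 2.26.

Call:
{"method": "inch_along", "body": {"offsets": [{"pos":[-1.2,-0.24,0],"jaw":0},{"r":[0,0,0.6],"pos":[-2.4,-0.5,0],"jaw":0},{"r":[0,0,1.2],"pos":[-3.6,-0.76,0],"jaw":0},{"r":[0,0,1.8],"pos":[-4.8,-1,0],"jaw":0},{"r":[0,0,2.26],"pos":[-6,-1.26,0],"jaw":0},{"r":[0,0,2.26],"pos":[-6.78,-1.46,-0.02],"jaw":0},{"r":[0,0,2.26],"pos":[-6.78,-1.46,-0.02],"jaw":0},{"r":[0,0,2.26],"pos":[-6.78,-1.46,-0.02],"jaw":0}]}}

```text
clock: 1.1
eef_pos: [0.4488, 0.3086, 0.2317]
tool_rot: [0.204, 0.979, -0.0, -0.001]
ft_force: [-0.8, 0.3, -0.7]
grip_width: -0.0004
grasp_force: 0.0
```

```bash
python3 - <<'E'
from h import *
m=np.load("m.npy")
for d,z in((.055,.172),(.04,.172),(.03,.172)):
    p,a=beside(m[3],.145,d,z);print(p,a,row(p,a))
print(bot.get_obs()["ft_force"])
im=np.hstack([cv2.resize(bot.camera(n)[y:y+200,x:x+130,::-1],None,fx=3,fy=3,interpolation=2) for n,y,x in(("top",110,210),("scene",140,225))]);cv2.imwrite("pics/c1.png",im)
E
```

```text
[0.44903024 0.30854208 0.172     ] 66.45361050696536 [-0.0011 -0.0012 -0.0001 -0.0003  0.0001  0.0597]
[0.44303787 0.29479103 0.172     ] 66.45361050696536 [-0.0011 -0.0012 -0.0001 -0.0003 -0.0149  0.0597]
[0.43904295 0.28562366 0.172     ] 66.45361050696536 [-0.0011 -0.0012 -0.0001 -0.0003 -0.0249  0.0597]
[-0.81486887  0.31476553 -0.69411957]
```

View pics/c1.png

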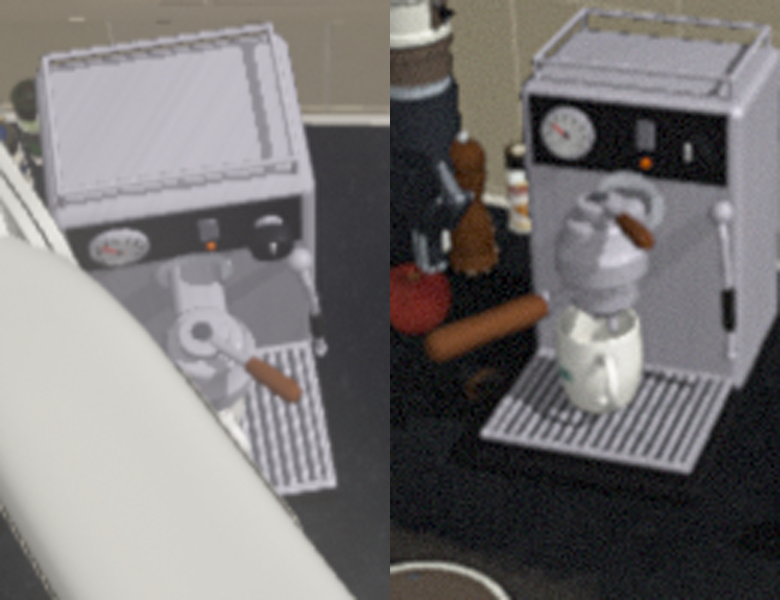

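The scene view still shows the handle (tip at crop 432,347), and the gripper is clear to its left at about (440,200). I'll lower it and then ease in until contact.

Converted, 0.06 m is 1.2, 0.03 m is 0.6.

Call:
{"method": "inch_along", "body": {"offsets": [{"pos":[0,0,0.6],"jaw":0},{"pos":[0,0,1.2],"jaw":0},{"pos":[0,-0.2,1.2],"jaw":0},{"pos":[0,-0.3,1.2],"jaw":0},{"pos":[0,-0.38,1.2],"jaw":0},{"pos":[0,-0.38,1.2],"jaw":0}]}}

```text
clock: 1.95
eef_pos: [0.4422, 0.2914, 0.1736]
tool_rot: [0.204, 0.979, 0.001, 0.001]
ft_force: [0.4, -0.2, 0.0]
grip_width: 0.0
grasp_force: 0.0
```

Call:
{"method": "inch_along", "body": {"offsets": [{"pos":[0,-0.06,0],"jaw":0},{"pos":[0,-0.12,0],"jaw":0},{"pos":[0,-0.12,0],"jaw":0}]}}

```text
clock: 2.33
eef_pos: [0.4396, 0.286, 0.1725]
tool_rot: [0.204, 0.979, 0.0, 0.0]
ft_force: [0.3, 1.1, 0.7]
grip_width: 0.0003
grasp_force: 0.5
```

```bash
python3 - <<'E'
from h import *
for q in(-.5,-.43,-.36,-.29,-.22,-.15,-.1):
    p,a=beside(q,.145,.0285,.172);print(q,row(p,a))
E
```

```text
-0.5 [ 0.0007  0.0001 -0.0651  0.0019 -0.0115  0.0005]
-0.43 [ 0.0007  0.0002 -0.1351  0.0029 -0.0218  0.0005]
-0.36 [ 7.000e-04  2.000e-04 -2.051e-01  3.100e-03 -3.210e-02  5.000e-04]
-0.29 [ 7.000e-04  2.000e-04 -2.751e-01  2.600e-03 -4.250e-02  4.000e-04]
-0.22 [ 7.000e-04  2.000e-04 -3.451e-01  1.400e-03 -5.270e-02  4.000e-04]
-0.15 [ 7.000e-04  3.000e-04 -4.151e-01 -5.000e-04 -6.290e-02  4.000e-04]
-0.1 [ 7.000e-04  3.000e-04 -4.651e-01 -2.300e-03 -7.010e-02  4.000e-04]
```

Converted, -0.032 m is -0.64, -0.027 m is -0.54, -0.205 rad is -4.1.

Call:
{"method": "inch_along", "body": {"offsets": [{"r":[0,0,-0.64],"pos":[0.02,-0.12,0],"jaw":0},{"r":[0,0,-1.3],"pos":[0.04,-0.23,0],"jaw":0},{"r":[0,0,-2],"pos":[0.05,-0.33,0],"jaw":0},{"r":[0,0,-2.7],"pos":[0.06,-0.44,0],"jaw":0},{"r":[0,0,-3.4],"pos":[0.06,-0.54,0],"jaw":0},{"r":[0,0,-4.1],"pos":[0.06,-0.64,0],"jaw":0}]}}

```text
clock: 3.08
eef_pos: [0.424, 0.2577, 0.1725]
tool_rot: [0.102, 0.995, 0.0, 0.0]
ft_force: [0.6, 3.1, 0.1]
grip_width: 0.0
grasp_force: 1.8
```

Call:
{"method": "inch_along", "body": {"offsets": [{"r":[0,0,-0.7],"pos":[0,-0.1,0],"jaw":0},{"r":[0,0,-1.4],"pos":[0.04,-0.204,0],"jaw":0},{"r":[0,0,-2.1],"pos":[0.06,-0.31,0],"jaw":0},{"r":[0,0,-2.8],"pos":[0.05,-0.414,0],"jaw":0},{"r":[0,0,-2.8],"pos":[0.05,-0.414,0],"jaw":0}]}}

```text
clock: 3.7
eef_pos: [0.417, 0.2374, 0.1725]
tool_rot: [0.033, 0.999, -0.0, 0.0]
ft_force: [0.2, 0.4, 1.5]
grip_width: -0.0002
grasp_force: 0.8
```

```bash
python3 - <<'E'
from h import *
for n in range(2):
    im=bot.camera("scene")[:,:,::-1]
cv2.imwrite("pics/c2.png",cv2.resize(im[180:330,200:380],None,fx=4,fy=4,interpolation=2))
m=np.load("m.npy")
for q in(-.3,-.2,-.1,0): print(q,(proj("scene",world(m,[pol(.183,q,.187),pol(.067,q,.187)]))-[200,180])*4)
E
```

```text
-0.3 [[207.9891159  332.17166278]
 [324.7430971  252.73691867]]
-0.2 [[230.71357177 340.63894248]
 [332.83413542 255.45598469]]
-0.1 [[255.46269    347.77503503]
 [341.51552174 257.72471474]]
0 [[281.94292648 353.46046248]
 [350.69421535 259.51513499]]
```

View pics/c2.png

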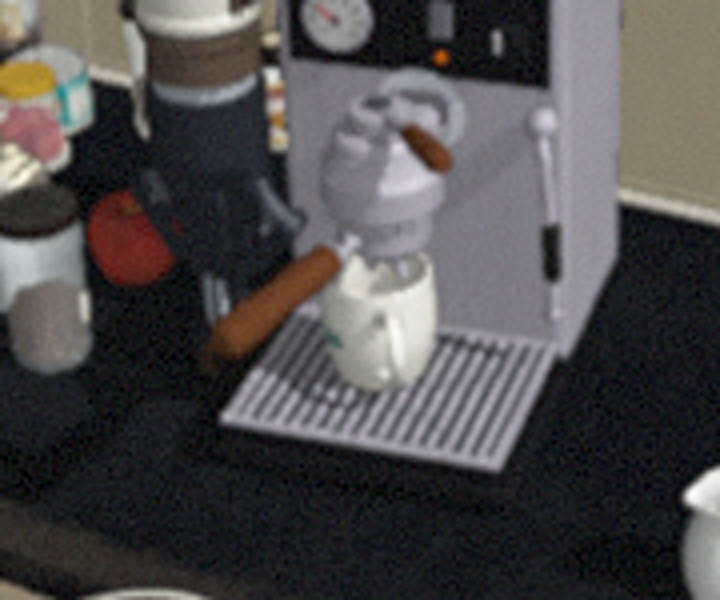

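Handle tip is now near crop (221,344) and its inner end near (337,256), so q ≈ -0.24. The mug and paddle are unmoved. Next I'll measure the angle by colour segmentation.

```bash
cat >> h.py <<'E'
def handle_q(im):
    "fit handle angle: segmented wood pixels against projected centre line (scene image, BGR)"
    m=np.load("m.npy");b,g,r=[im[:,:,i].astype(float) for i in range(3)]
    k=((r>60)&(r>1.5*g)&(r>1.9*b)).astype(np.uint8)
    lin=lambda q:proj("scene",world(m,[pol(.183,q,.187),pol(.067,q,.187)]))
    roi=np.zeros_like(k)
    for q in np.linspace(-.65,.2,30):
        l=lin(q);cv2.line(roi,tuple(l[0].astype(int).tolist()),tuple(l[1].astype(int).tolist()),1,12)
    n,lab,st,_=cv2.connectedComponentsWithStats(k*roi);i=1+np.argmax(st[1:,4]);ys,xs=np.where(lab==i);P=np.c_[xs,ys]
    c=P.mean(0);d=np.linalg.svd(P-c,full_matrices=False)[2][0];d*=np.sign(d[1]);t=(P-c)@d;A=c+d*np.percentile(t,99);B=c+d*np.percentile(t,1)
    f=lambda q:(lin(q[0])-[A,B]).ravel()
    s=least_squares(f,[-.2]);return s.x[0],len(P),s.fun.round(1)
E
python3 - <<'E'
from h import *
print(handle_q(cv2.imread("pics/scene0.png")));print(handle_q(bot.camera("scene")[:,:,::-1]))
m=np.load("m.npy");e=bot.get_obs()["eef_pos"];print("tool at",Ro.from_euler('z',-m[2]).apply(e-[m[0],m[1],0]))
for q in(-.17,-.12,-.07,-.04,0): print(q,row(*beside(q,.145,.0285,.172)))
E
```

```text
(np.float64(-0.6613778275636777), 411, array([ 1.9, -1.1, -0. , -2.2]))
(np.float64(-0.2376767578230419), 313, array([ 0.4, -1.5,  0.4, -0. ]))
tool at [-0.13565134  0.05887249  0.17227331]
-0.17 [-0.0008 -0.0003 -0.0502  0.001  -0.0066  0.0003]
-0.12 [-0.0008 -0.0004 -0.1002  0.0019 -0.014   0.0003]
-0.07 [-0.0008 -0.0004 -0.1502  0.0024 -0.0213  0.0003]
-0.04 [-0.0008 -0.0004 -0.1802  0.0025 -0.0258  0.0003]
0 [-0.0008 -0.0004 -0.2202  0.0025 -0.0317  0.0003]
```

Call:
{"method": "inch_along", "body": {"offsets": [{"r":[0,0,-0.7],"pos":[0.02,-0.09,0],"jaw":0},{"r":[0,0,-1.4],"pos":[0.03,-0.19,0],"jaw":0},{"r":[0,0,-2],"pos":[0.04,-0.28,0],"jaw":0},{"r":[0,0,-2.5],"pos":[0.04,-0.36,0],"jaw":0},{"r":[0,0,-3],"pos":[0.05,-0.426,0],"jaw":0},{"r":[0,0,-3.6],"pos":[0.05,-0.516,0],"jaw":0},{"r":[0,0,-3.6],"pos":[0.05,-0.516,0],"jaw":0}]}}

```text
clock: 4.72
eef_pos: [0.4127, 0.2118, 0.1722]
tool_rot: [-0.057, 0.998, -0.0, -0.0]
ft_force: [-1.0, 1.5, 0.6]
grip_width: 0.0001
grasp_force: 0.9
```

```bash
cat > look.py <<'E'
from h import *
import sys
im=bot.camera("scene")[:,:,::-1];print(handle_q(im))
m=np.load("m.npy");e=bot.get_obs()["eef_pos"];print("tool at",Ro.from_euler('z',-m[2]).apply(e-[m[0],m[1],0]))
if len(sys.argv)>1: cv2.imwrite(sys.argv[1],cv2.resize(im[180:330,200:380],None,fx=4,fy=4,interpolation=2))
for q in(-.03,0,.03): print(q,((proj("scene",world(m,[pol(.183,q,.187),pol(.067,q,.187)]))-[200,180])*4).round(),row(*beside(q,.145,.0285,.172)))
E
python3 look.py
```

```text
(np.float64(-0.06529311896689385), 269, array([ 0.4, -1.7,  0. ,  0.2]))
tool at [-0.14370561  0.03407009  0.17220351]
-0.03 [[274. 352.]
 [348. 259.]] [-0.001  -0.0005 -0.0105  0.0003 -0.0012  0.0002]
0 [[282. 353.]
 [351. 260.]] [-0.001  -0.0005 -0.0405  0.0011 -0.0056  0.0002]
0.03 [[290. 355.]
 [354. 260.]] [-0.001  -0.0006 -0.0705  0.0017 -0.01    0.0002]
```

Converted, -0.0065 m is -0.13, -0.005 m is -0.1, -0.02 rad is -0.4.

Call:
{"method": "inch_along", "body": {"offsets": [{"r":[0,0,-0.4],"pos":[0.01,-0.05,0],"jaw":0},{"r":[0,0,-0.8],"pos":[0.02,-0.1,0],"jaw":0},{"r":[0,0,-1],"pos":[0.024,-0.13,0],"jaw":0},{"r":[0,0,-1],"pos":[0.024,-0.13,0],"jaw":0}]}}

```text
clock: 5.28
eef_pos: [0.4124, 0.2055, 0.1722]
tool_rot: [-0.082, 0.997, -0.0, -0.0]
ft_force: [-2.5, 2.6, 0.6]
grip_width: 0.0002
grasp_force: 1.4
```

```bash
python3 look.py
```

```text
(np.float64(-0.021478296608903512), 268, array([ 0.2, -1.9,  0.3,  0.3]))
tool at [-0.14505314  0.02792532  0.17219815]
-0.03 [[274. 352.]
 [348. 259.]] [-0.0004 -0.0004  0.0399 -0.001   0.0049  0.0002]
0 [[282. 353.]
 [351. 260.]] [-0.0004 -0.0004  0.0099 -0.0001  0.0006  0.0002]
0.03 [[290. 355.]
 [354. 260.]] [-0.0004 -0.0004 -0.0201  0.0008 -0.0038  0.0002]
```

Call:
{"method": "inch_along", "body": {"offsets": [{"pos":[0,0.4,0],"jaw":0},{"pos":[0,1,0],"jaw":0},{"pos":[0,1,-1.2],"jaw":0},{"pos":[0,1,-2.4],"jaw":0},{"pos":[0,2,-3.2],"jaw":0},{"pos":[0,3.2,-3.2],"jaw":0},{"pos":[0,4.4,-3.2],"jaw":0},{"pos":[0,5.2,-3.2],"jaw":0},{"pos":[0,5.2,-3.2],"jaw":0}]}}

```text
clock: 6.45
eef_pos: [0.3696, 0.464, 0.3303]
tool_rot: [-0.084, 0.996, -0.002, -0.0]
ft_force: [-0.1, 0.0, 0.5]
grip_width: 0.0002
grasp_force: 0.0
```

```bash
python3 - <<'E'
from h import *
t=bot.camera("top")[:,:,::-1];s=bot.camera("scene")[:,:,::-1];print(handle_q(s))
cv2.imwrite("pics/top3.png",t);cv2.imwrite("pics/scene3.png",s)
im=np.hstack([cv2.resize(i[y:y+200,x:x+130],None,fx=3,fy=3,interpolation=2) for i,y,x in((t,110,210),(s,140,225))]);cv2.imwrite("pics/c3.png",im)
E
```

```text
(np.float64(-0.023309552343642514), 263, array([ 0.3, -1.8,  0.1,  0.1]))
```

View pics/c3.png

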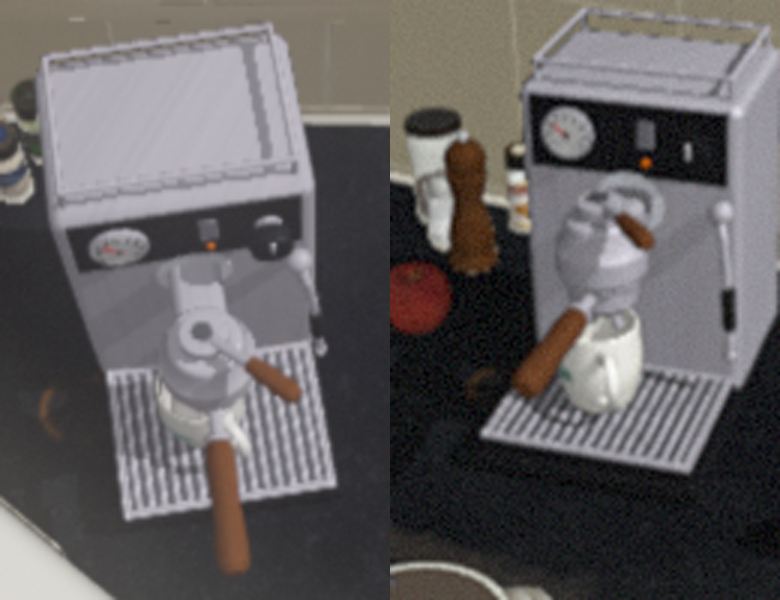

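The handle now lies almost parallel to the tray slats: in the top crop its inner end is at (218,440) and its tip at (236,567). The mug is undisturbed. I'll refit the yaw with these extra points.

```bash
cat > fit2.py <<'E'
from h import *
def model(q,q2): return [[-.075,.103,.046],[-.075,-.103,.046],[.08,.103,.046],[.08,-.103,.046],pol(.183,q,.187),pol(.067,q,.187),pol(.098,.8,.275),pol(.183,q2,.187),pol(.067,q2,.187)]
T=np.array([[125,515],[335,485],[107,372],[307,345],[117,550],[178,432],[294,393],[234,568],[218,440]])/3+[210,110]
S=(np.array([[482,435],[690,470],[540,352],[735,380],[432,347],[547,303],[647,240],[523,384],[580,313]])-[390,0])/3+[225,140]
w=np.ones((2,9,1));w[1,2:4]=.0
def f(x):
    P=world(x,model(x[3],x[4]));return (w*np.array([proj("top",P)-T,proj("scene",P)-S])).ravel()
r=least_squares(f,[.56,.2,.15,-.5,0],loss="soft_l1");print(r.x,np.sqrt(np.diag(np.linalg.inv(r.jac.T@r.jac))));print(r.fun.reshape(2,-1,2).round(1).tolist());np.save("m.npy",r.x)
for i in(3,4):
    print("img angle", )
E
sed -i '/^for i/,$d' fit2.py; python3 fit2.py; python3 - <<'E'
from h import *
m=np.load("m.npy");print(handle_q(cv2.imread("pics/scene3.png")))
for q in(.8,.2,-.5):
    p,a=beside(q,.085,-.05,.275);print(q,p,a,row(p,a))
E
```

```text
[ 0.55902689  0.20021532  0.16497053 -0.57720381 -0.01791719] [0.00102516 0.00125241 0.01289291 0.01989133 0.01663295]
[[[-0.5, 0.1], [0.2, -0.3], [0.3, -1.1], [1.4, -1.6], [-0.7, 0.7], [-0.6, 0.9], [1.6, -0.6], [-0.2, 0.3], [0.0, 0.2]], [[-0.4, -1.6], [-0.5, -0.5], [0.0, -0.0], [0.0, -0.0], [0.6, 0.6], [-0.9, 0.1], [1.3, -0.3], [0.5, 0.5], [-1.0, 0.7]]]
(np.float64(-0.03122123316972431), 263, array([ 0.3, -1.5,  0. ,  0.3]))
0.8 [0.55172601 0.10187053 0.275     ] 145.28873888660132 [-0.0024 -0.0013 -0.8005 -0.1201 -0.3844  0.0575]
0.2 [0.49747157 0.12317025 0.275     ] 110.91127117875192 [-0.0026 -0.0005 -0.2005 -0.0701 -0.3545  0.0574]
-0.5 [0.46231299 0.18094303 0.275     ] 70.80422551959428 [-2.700e-03  4.000e-04  4.995e-01 -4.480e-02 -2.917e-01  5.730e-02]
```

The refit gives the handle at about -0.02 rad with yaw 0.165. That is straight out and short of overtight, so I'll leave it. Next is the paddle: go over to its right side, then lower.

Converted, -0.11 m is -2.2, -0.08 m is -1.6, -0.8 rad is -16.

Call:
{"method": "inch_along", "body": {"offsets": [{"r":[0,0,-2],"pos":[-0.3,-1,0],"jaw":0},{"r":[0,0,-4],"pos":[-0.6,-2,0],"jaw":0},{"r":[0,0,-6],"pos":[-0.9,-3,0],"jaw":0},{"r":[0,0,-8],"pos":[-1.2,-4,0],"jaw":0},{"r":[0,0,-10],"pos":[-1.6,-5,0],"jaw":0},{"r":[0,0,-12],"pos":[-1.9,-6,0],"jaw":0},{"r":[0,0,-14],"pos":[-2.2,-7,0],"jaw":0},{"r":[0,0,-16],"pos":[-2.4,-7.68,0],"jaw":0},{"r":[0,0,-16],"pos":[-2.4,-7.68,0],"jaw":0},{"r":[0,0,-16],"pos":[-2.4,-7.68,0],"jaw":0}]}}

```text
clock: 7.8
eef_pos: [0.5507, 0.1019, 0.3328]
tool_rot: [-0.462, 0.887, -0.0, 0.0]
ft_force: [-0.2, 0.9, 0.3]
grip_width: -0.0
grasp_force: 0.0
```

```bash
python3 - <<'E'
from h import *
o=bot.get_obs();print(o["joint_pos"].round(2),o["clock"])
for d in(-.05,-.03): print(row(*beside(.8,.085,d,.264)))
E
```

```text
[ 0.18  0.35  0.42  1.64 -0.   -0.78] 7.8
[-0.0003  0.     -0.0034 -0.0005 -0.0009  0.0688]
[-0.0003  0.     -0.0034 -0.0005  0.0191  0.0688]
```

Converted, 0.068 m is 1.36, 0.02 m is 0.4.

Call:
{"method": "inch_along", "body": {"offsets": [{"pos":[0,0,0.6],"jaw":0},{"pos":[0,0,1.2],"jaw":0},{"pos":[0,0,1.36],"jaw":0},{"pos":[0,0.2,1.36],"jaw":0},{"pos":[0,0.4,1.36],"jaw":0},{"pos":[0,0.4,1.36],"jaw":0},{"pos":[0,0.4,1.36],"jaw":0}]}}

```text
clock: 8.68
eef_pos: [0.535, 0.1147, 0.2652]
tool_rot: [-0.464, 0.886, -0.0, 0.001]
ft_force: [-0.1, -0.0, 0.2]
grip_width: 0.0
grasp_force: 0.0
```

```bash
python3 - <<'E'
from h import *
cv2.imwrite("pics/c4.png",cv2.resize(bot.camera("scene")[140:290,225:405,::-1],None,fx=4,fy=4,interpolation=2))
for q in(.8,.7,.6,.5,.4,.3,.2,.1): print(q,row(*beside(q,.085,-.022,.264)).tolist())
E
```

```text
0.8 [-0.0009, 0.0008, -0.0007, 0.0009, 0.0071, 0.0009]
0.7 [-0.0009, 0.0009, 0.0993, 0.0027, 0.0157, 0.0009]
0.6 [-0.0008, 0.0009, 0.1993, 0.0036, 0.0244, 0.0009]
0.5 [-0.0008, 0.0009, 0.2993, 0.0036, 0.0332, 0.0009]
0.4 [-0.0008, 0.001, 0.3993, 0.0028, 0.0419, 0.0009]
0.3 [-0.0007, 0.001, 0.4993, 0.0011, 0.0505, 0.0008]
0.2 [-0.0007, 0.0011, 0.5993, -0.0015, 0.0589, 0.0008]
0.1 [-0.0006, 0.0011, 0.6993, -0.0049, 0.067, 0.0008]
```

View pics/c4.png

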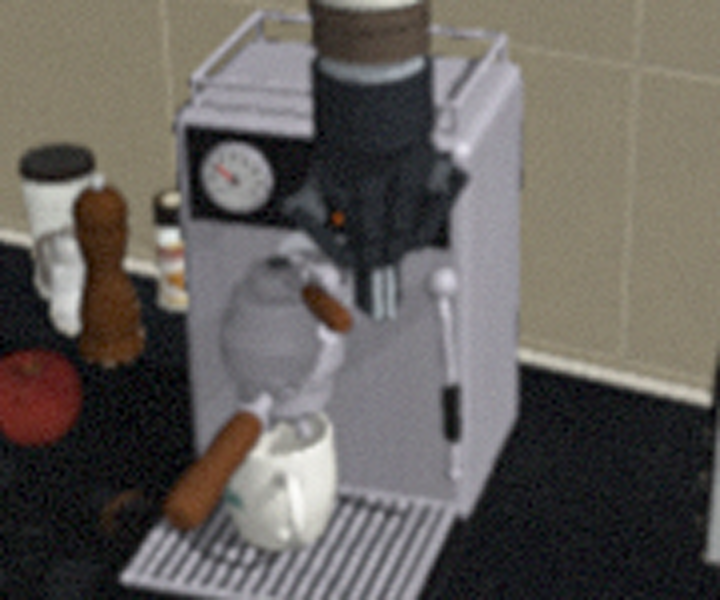

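Fingertips at crop (378,295) sit right beside the paddle end (340,318), and nothing else is in the way. I'll sweep.

Call:
{"method": "inch_along", "body": {"offsets": [{"pos":[0.02,0.08,0.02],"jaw":0},{"pos":[0.02,0.14,0.02],"jaw":0},{"r":[0,0,2],"pos":[0.054,0.31,0.02],"jaw":0},{"r":[0,0,4],"pos":[0.072,0.49,0.02],"jaw":0},{"r":[0,0,6],"pos":[0.072,0.66,0.02],"jaw":0},{"r":[0,0,8],"pos":[0.056,0.84,0.02],"jaw":0},{"r":[0,0,10],"pos":[0.02,1.01,0.02],"jaw":0},{"r":[0,0,12],"pos":[-0.03,1.18,0.02],"jaw":0},{"r":[0,0,14],"pos":[-0.1,1.34,0.02],"jaw":0},{"r":[0,0,14],"pos":[-0.1,1.34,0.02],"jaw":0}]}}

```text
clock: 9.98
eef_pos: [0.4822, 0.157, 0.2632]
tool_rot: [-0.133, 0.991, 0.0, -0.0]
ft_force: [0.4, 0.0, 0.0]
grip_width: -0.0002
grasp_force: 0.0
```

```bash
python3 - <<'E'
from h import *
for q in(0,-.1,-.2,-.3,-.4,-.45,-.5): print(q,row(*beside(q,.085,-.022,.264)).tolist())
E
```

```text
0 [0.0, -0.0003, 0.1011, 0.0013, 0.0082, -0.0008]
-0.1 [0.0, -0.0003, 0.2011, 0.0022, 0.017, -0.0008]
-0.2 [-0.0, -0.0003, 0.3011, 0.0022, 0.0257, -0.0008]
-0.3 [-0.0, -0.0003, 0.4011, 0.0014, 0.0345, -0.0008]
-0.4 [-0.0, -0.0003, 0.5011, -0.0003, 0.0431, -0.0008]
-0.45 [-0.0, -0.0003, 0.5511, -0.0015, 0.0473, -0.0008]
-0.5 [-0.0, -0.0003, 0.6011, -0.0029, 0.0515, -0.0008]
```

Converted, 0.0345 m is 0.69, 0.03 m is 0.6, 0.35 rad is 7.

Call:
{"method": "inch_along", "body": {"offsets": [{"r":[0,0,1],"pos":[0.02,0.08,0],"jaw":0},{"r":[0,0,2],"pos":[0.026,0.16,0],"jaw":0},{"r":[0,0,3],"pos":[0.04,0.25,0],"jaw":0},{"r":[0,0,4],"pos":[0.044,0.34,0],"jaw":0},{"r":[0,0,5],"pos":[0.044,0.426,0],"jaw":0},{"r":[0,0,6],"pos":[0.044,0.514,0],"jaw":0},{"r":[0,0,7],"pos":[0.04,0.6,0],"jaw":0},{"r":[0,0,8],"pos":[0.028,0.69,0],"jaw":0}]}}

```text
clock: 10.98
eef_pos: [0.4717, 0.1891, 0.2632]
tool_rot: [0.068, 0.998, -0.001, -0.001]
ft_force: [-2.5, -1.1, 0.2]
grip_width: -0.0002
grasp_force: 0.9
```

```bash
python3 - <<'E'
from h import *
m=np.load("m.npy")
cv2.imwrite("pics/c5.png",cv2.resize(bot.camera("scene")[170:300,225:385,::-1],None,fx=4.5,fy=4.5,interpolation=2))
for q in(-.3,-.4,-.45,-.5,-.55): print(q,((proj("scene",world(m,[pol(.048,q,.272),pol(.099,q,.275)]))-[225,170])*4.5).round().tolist(),row(*beside(q,.085,-.022,.264)).tolist())
E
```

```text
-0.3 [[265.0, 191.0], [209.0, 222.0]] [-0.0005, -0.0011, -0.0016, -0.0001, 0.0002, -0.0008]
-0.4 [[259.0, 189.0], [196.0, 217.0]] [-0.0006, -0.0011, 0.0984, 0.0017, 0.0088, -0.0008]
-0.45 [[256.0, 187.0], [190.0, 214.0]] [-0.0006, -0.0011, 0.1484, 0.0023, 0.0132, -0.0008]
-0.5 [[254.0, 186.0], [184.0, 211.0]] [-0.0006, -0.001, 0.1984, 0.0026, 0.0175, -0.0008]
-0.55 [[251.0, 185.0], [179.0, 208.0]] [-0.0007, -0.001, 0.2484, 0.0028, 0.0219, -0.0008]
```

View pics/c5.png

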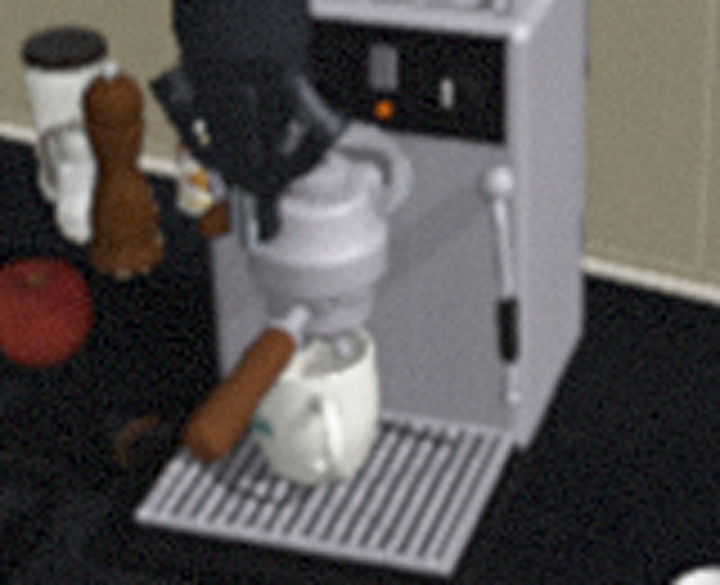

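Paddle tip at crop (210,222) is about -0.3 rad, in contact with the fingers. The portafilter is unchanged. I'll push on, then creep to the stop.

Call:
{"method": "inch_along", "body": {"offsets": [{"r":[0,0,1],"pos":[0.02,0.09,0],"jaw":0},{"r":[0,0,2],"pos":[0.034,0.18,0],"jaw":0},{"r":[0,0,3],"pos":[0.046,0.26,0],"jaw":0},{"r":[0,0,3],"pos":[0.046,0.26,0],"jaw":0}]}}

```text
clock: 11.52
eef_pos: [0.4716, 0.2027, 0.2632]
tool_rot: [0.141, 0.99, -0.0, -0.0]
ft_force: [-0.6, -0.9, -0.6]
grip_width: -0.0001
grasp_force: 0.3
```

Call:
{"method": "inch_along", "body": {"offsets": [{"r":[0,0,0.2],"pos":[0,0.02,0],"jaw":0},{"r":[0,0,0.4],"pos":[0,0.04,0],"jaw":0},{"r":[0,0,0.4],"pos":[0,0.04,0],"jaw":0}]}}

```text
clock: 11.9
eef_pos: [0.4722, 0.2047, 0.2632]
tool_rot: [0.152, 0.988, -0.0, -0.0]
ft_force: [-1.3, -0.8, 0.1]
grip_width: -0.0003
grasp_force: 0.7
```

Call:
{"method": "inch_along", "body": {"offsets": [{"r":[0,0,0.2],"pos":[0,0.02,0],"jaw":0},{"r":[0,0,0.4],"pos":[0,0.04,0],"jaw":0},{"r":[0,0,0.4],"pos":[0,0.04,0],"jaw":0}]}}

```text
clock: 12.28
eef_pos: [0.4723, 0.2057, 0.2632]
tool_rot: [0.163, 0.987, -0.001, -0.0]
ft_force: [-3.2, -4.6, 2.1]
grip_width: -0.0002
grasp_force: 2.7
```

Converted, 0.0005 m is 0.01.

Call:
{"method": "inch_along", "body": {"offsets": [{"pos":[0,0.01,0],"jaw":0},{"pos":[0,0.01,0],"jaw":0}]}}

```text
clock: 12.52
eef_pos: [0.4723, 0.2057, 0.2632]
tool_rot: [0.163, 0.987, -0.002, -0.0]
ft_force: [-3.8, -5.7, 1.7]
grip_width: 0.0001
grasp_force: 3.3
```

Call:
{"method": "inch_along", "body": {"offsets": [{"pos":[0,-0.4,0],"jaw":0},{"pos":[0,-0.8,0],"jaw":0},{"pos":[0,-0.8,-1],"jaw":0},{"pos":[0,-0.8,-2],"jaw":0},{"pos":[0,-1.8,-2.4],"jaw":0},{"pos":[1,-2.4,-2.4],"jaw":0},{"pos":[2,-3,-2.4],"jaw":0},{"pos":[3,-3.6,-2.4],"jaw":0},{"pos":[3,-3.6,-2.4],"jaw":0}]}}

```text
clock: 13.65
eef_pos: [0.2701, 0.0833, 0.3844]
tool_rot: [0.163, 0.987, 0.001, 0.002]
ft_force: [1.1, 0.7, 0.8]
grip_width: -0.0002
grasp_force: 0.0
```

```bash
python3 - <<'E'
from h import *
t=bot.camera("top")[:,:,::-1];s=bot.camera("scene")[:,:,::-1];print(handle_q(s));m=np.load("m.npy")
for q in(-.4,-.5):
  print(q,[((proj(n,world(m,[pol(.099,q,.275)]))-o)*3).round().tolist() for n,o in(("top",[210,110]),("scene",[225,140]))])
cv2.imwrite("pics/c6.png",np.hstack([cv2.resize(i[y:y+200,x:x+130],None,fx=3,fy=3,interpolation=2) for i,y,x in((t,110,210),(s,140,225))]))
E
```

```text
(np.float64(-0.02887592220652511), 265, array([ 0.2, -1.1, -0. ,  0.2]))
-0.4 [[[169.0, 436.0]], [[131.0, 235.0]]]
-0.5 [[[157.0, 433.0]], [[123.0, 231.0]]]
```

View pics/c6.png

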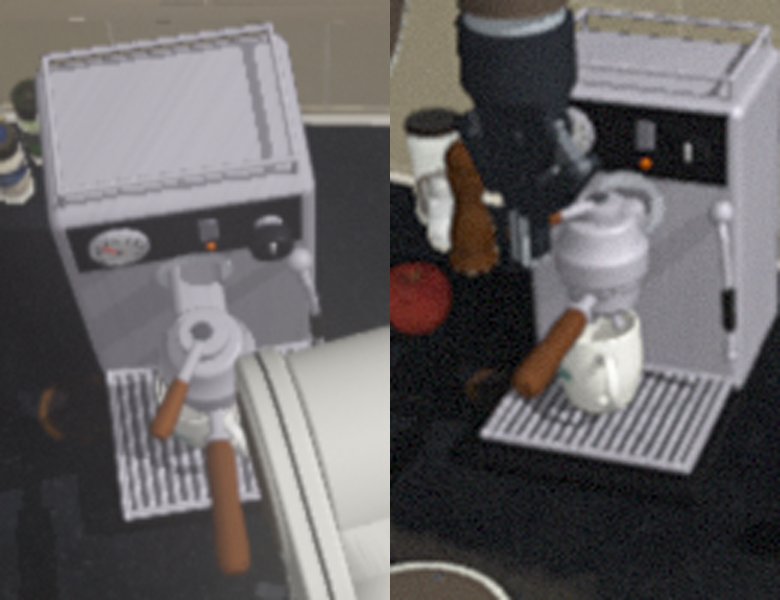

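The paddle tip at top crop (160,434) matches the left stop, the handle points straight out, the mug is undisturbed and the arm is clear. I'll hand in.

```bash
python3 -c "
from workcell import bot
print(bot.job_done())"
```

```text
the job is handed in; nothing more can be done
None
```

The job is handed in: the portafilter handle points straight out (measured about 0.02–0.03 rad short of 0, not overtightened), and after that the paddle was pushed left until it met its stop at about 7 N; the mug looked undisturbed, and the arm ended clear of everything.

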